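Pass a cast pulley through the go-gauge

ROBOT

A 6-joint arm with a two-finger parallel gripper is mounted at the origin on a cart in front of the work surface, level with it; the furniture and walls round the work are solid. World frame = base frame: x ahead of the robot, y to its left, z up, the work surface at z = 0. Lengths are in m, angles in degrees, forces in N, time in s.
With the tool pointing down it reaches from about 0.4 to 0.825 m from the base axis. Payload 7 kg.
Tool frame: the origin (TCP) lies at the very end of the fingers, on their centre line; the grasp point (between the pads) lies 19 mm behind it; z points along the fingers, y is the line along which they close (so a half turn about z gives the same grasp; the last joint's range is limited). The gripper opens to 88 mm and grips with 3 to 60 N. Pads are 19 mm wide; open, the fingers measure 130 mm over their backs; the gripper's body (78 mm by 193 mm) begins 47 mm behind the grasp point.
Start: joints at [-58.722, 20.546, 0.682, 0, -70.136, -16.507], TCP at [0.172, -0.653, 0.227] pointing down, gripper open.
Joint ranges: [-176.03, 176.03], [-82.01, 121.73], [-58.28, 71.71], [-173.87, 95.51], [-174.79, -0.11], [-173.66, 173.66]. Speed limits (degrees/s): [136.94, 136.94, 172.46, 180, 180, 180].

INTERFACE

Orientations are given as a 3x3 rotation matrix whose columns are the frame's x, y, z axes.
In Python, from cell import * gives the robot as it stands.
- The arm moves only by the tool send_rows, never from a script. Its argument "motion" is text: rows parted by semicolons, each of 6 numbers parted by spaces: the shift along the tool's x, y, z in m, then the turn, a rotation vector about the tool's x, y, z in degrees. In form: tx ty tz wx wy wz; .... A call has 1 to 12 rows; each row is the pose to reach, as a shift and turn from the pose commanded when the call began, along the tool's axes at that moment; what a row does not reach only later rows make up. A row lasts 1/8 s, in which the tool goes at most 62.5 mm and 10.7 degrees, less where a joint would pass 70% of its speed; a pose out of reach is approached as far as the arm can. A call with a gripper value outside its range is refused whole. "gripper" is the finger opening in m, from 0 to 0.0876, set as the call begins (left out, the last holds). The fingers move at their own pace and stop on an object; "force" is the grip in N (left out, the last holds). Time passes only in rows, so rows that repeat a pose let the fingers close. It gives the time, the measured TCP pose, the force, the opening and the grip force at its end, in the units of the state.
- sense(): the state, without advancing time (a new reading comes with each control period).
- snapshot(name): name is "side" or "top" or "wrist"; returns the picture (480x640x3 uint8, red, green, blue); there is no depth.
- camera_model(name): a dict with "camera_matrix" (3x3 intrinsics, pixels), "distortion" ([k1, k2, p1, p2, k3] as OpenCV has them; the pictures are not rectified), "eye" and "rotation" of the camera in the world; the wrist camera has in their place "mount" (4x4, takes a point from camera to tool coordinates, whose origin is the TCP and whose axes are the flange's). Camera axes: x right, y up, looking along -z (the intrinsics and any distortion apply to the point x, -y, -z); pixel columns grow to the right and rows downward; lengths in m; the calibration is good to about 2 mm. A picture is of the moment at which its call begins: read the wrist's pose just before it. camera_model takes no time and is no camera call.
- close_job(): hands the job in; it is judged then, once.
The state is a dict: "time_s": time; "qpos": joint angles; "dq": joint speeds; "joint_torque": joint torques, N m; "tool_pos": TCP position; "tool_rot": TCP orientation; "wrist_force": force on the tool from outside, world axes, zero at the start; "wrist_torque": the same for the moment, N m; "opening": finger opening in m; "finger_force": force on a finger pad.
Only numpy, scipy, OpenCV 4.12 (cv2) and the standard library are available. Lean on these libraries where they do the work, as an engineer would, in place of code of your own. Each camera call takes 0.05 s, during which the arm holds its last target. There are 200 camera calls.

TASK

Check the grey cast pulley for size: with the fingertips, push it flat along the bench between the two steel pins of the blue go-gauge and on until it rests against the gauge's stop bar. Only push it, never lift or tip it, leave the toothed sprocket and the other loose things where they lie, and finish clear of everything.

Things in the scene. Friction and masses are not known exactly. Their poses are not given: they have to be found in the camera images.
- pulley: grey cast V-belt pulley, loose, lying flat on the bench: round, 79 mm across, 32 mm high, 0.3 to 0.6 kg, smooth rims and a small hub on top (it behaves as a solid disc). Origin at the centre of its underside, z up.
- gauge: go-gauge fixed to the bench: blue U-shaped base with no floor (the pulley slides on the bench itself), two steel pins at its open mouth, a dark stop bar at the far end. Side rails 10 mm high, 22 mm wide, 104 mm apart inside; their round ends reach 18 mm in front of the pins' axes, 44 to 80 mm either side of the centre line. Origin on the bench midway between the pins; axes as gauge_gap.
- gauge_gap (a point): midpoint between the two upright steel pins at the gauge's mouth, 16 mm above the bench. The pins are 24 mm in diameter and 46 mm high, with a clear gap of 84 mm between them. The x axis points level through the gap, from the open mouth to the stop bar; y runs from pin to pin; z is up.
- gauge_stop (a point): middle of the inner face of the dark stop bar that closes the far end of the gauge, 105 mm along x from gauge_gap, 16 mm above the bench; same axes as gauge_gap. The bar is 28 mm high, 20 mm thick and 148 mm long, fixed. A pulley that rests against it has its centre about 66 mm beyond the pins' line.
- sprocket: grey chain sprocket with teeth, loose, 89 mm across, 20 mm high, lying near the pulley; not to be moved. Origin at the centre of its underside.
- tape_measure: yellow tape measure, loose bystander, 35 x 75 x 67 mm. Origin at the centre of its underside.
- bearing_small: small steel ball bearing, loose bystander, 42 mm across, 13 mm high. Origin at the centre of its underside.
- red_cap: red plastic screw cap, loose bystander, 46 mm across, 26 mm high. Origin at the centre of its underside.
- big_bolt: big steel hexagon bolt lying down, loose bystander, 112 mm long (along its y axis), 31 mm wide, 27 mm high. Origin under its centre.

How it is judged:
By the outcome, as a careful person would: the job done as asked, in the order asked, and still so for the second after the job is handed in, with the robot touching nothing.
It also fails if it takes over 58 s, if anything falls off the work surface, if the arm or the gripper's body presses on something with over 40 N, if the wrist force passes 120 N, or if a joint passes its speed limit or range.

## Working session

There is one attempt and no reset: what is moved stays moved. The work goes in short steps, Python scripts to look and compute and a tool call to move; the robot and the scene stay as the last step left them, time stands still between calls to the robot, and variables do not carry over. Pictures are saved under pics/ and viewed, at most 10 in all, crops included, and the job is handed in when it is done.

Besides the shell and the picture viewer there is one more tool, called after "Call:" by a JSON object that holds its "op" and its "data", one argument or row to a line. send_rows: Moves the arm, as the interface text tells. Its arguments: {"type":"object","properties":{"motion":{"type":"string"},"gripper":{"type":"number"},"force":{"type":"number"}},"required":["motion"]}

```bash
mkdir -p pics
python3 - <<'E'
from cell import *
import cv2
for n in ("top","side"):
    cv2.imwrite(f"pics/{n}1.png",snapshot(n)[:,:,::-1]); m=camera_model(n); print(n,m)
s=sense(); print(s["tool_pos"],s["tool_rot"],s["time_s"])
E
```

```text
top {'camera_matrix': array([[508.87667501,   0.        , 309.52504683],
       [  0.        , 508.87667501, 241.0125513 ],
       [  0.        ,   0.        ,   1.        ]]), 'distortion': array([-0.10674239,  0.        ,  0.        ,  0.        ,  0.        ]), 'eye': array([ 0.34157924, -0.08554152,  1.2840833 ]), 'rotation': array([[ 0.01538336,  0.98567952, -0.16792631],
       [-0.9998804 ,  0.01489754, -0.00415256],
       [-0.0015914 ,  0.16797011,  0.9857908 ]])}
side {'camera_matrix': array([[482.25806276,   0.        , 320.25725216],
       [  0.        , 482.25806276, 239.1224742 ],
       [  0.        ,   0.        ,   1.        ]]), 'distortion': array([-0.02033674,  0.        ,  0.        ,  0.        ,  0.        ]), 'eye': array([0.03421136, 0.66689238, 0.58626179]), 'rotation': array([[-0.82727025,  0.28745174, -0.48269601],
       [-0.56179047, -0.41726691,  0.71433871],
       [ 0.00392484,  0.86212518,  0.50668014]])}
[ 0.17196698 -0.65227036  0.22568079] [[-9.66986665e-01 -2.54826443e-01 -5.22274910e-04]
 [-2.54826944e-01  9.66985573e-01  1.45974187e-03]
 [ 1.33051474e-04  1.54464064e-03 -9.99998798e-01]] 0.1
```

View pics/top1.png

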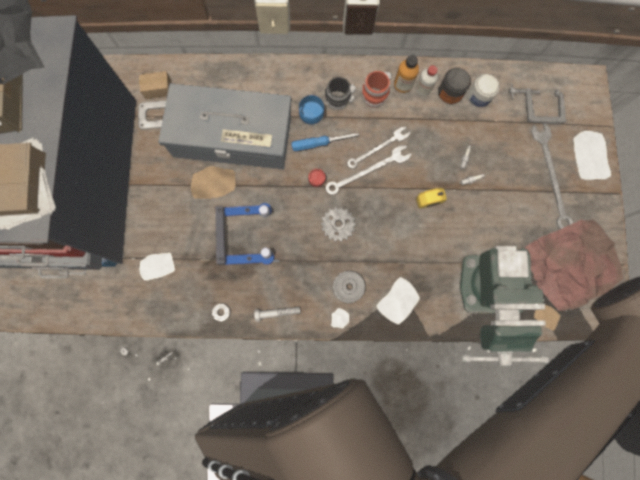

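View pics/side1.png

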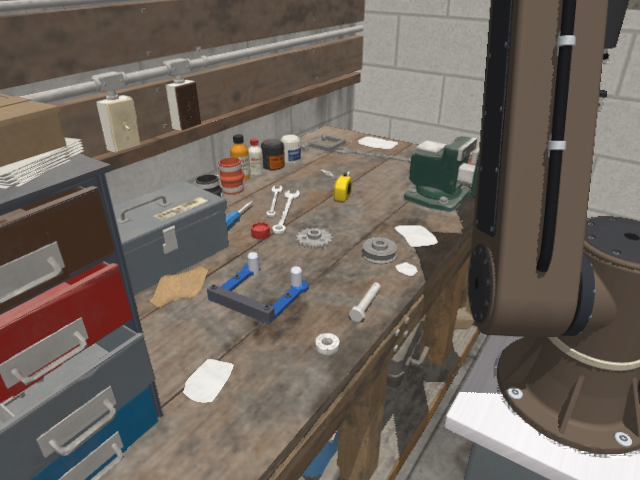

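The top view shows the pulley at (349,287), the sprocket at (338,224), pins at about (265,210) and (267,254), the stop bar at (221,235), the bolt at (277,313), the bearing at (220,312) and the cap at (317,178). The side view agrees: the gauge mouth faces -y.

```bash
cat > h.py <<'E'
import numpy as np, cv2
from cell import *
def ray(n,uv,z):
    m=camera_model(n); p=cv2.undistortPoints(np.array([[uv]],float),m["camera_matrix"],m["distortion"])[0,0]
    d=m["rotation"]@np.array([p[0],-p[1],-1]); e=m["eye"]; return (e+d*(z-e[2])/d[2]).round(4)
E
python3 - <<'E'
from h import *
for k,uv,z in [("pinF",(265,210),.046),("pinN",(267,254),.046),("pulley",(349,287),.03),("spr",(338,224),.02),("stop",(221,235),.028),("bolthead",(257,315),.015),("boltend",(299,311),.01),("bear",(220,312),.013),("cap",(317,178),.026),("tape",(432,198),.06)]: print(k,ray("top",uv,z))
im=cv2.imread("pics/top1.png")[170:350,190:390]
cv2.imwrite("pics/c1.png",cv2.resize(im,None,fx=4,fy=4*0.83*1.0 if 0 else 3.3,interpolation=cv2.INTER_CUBIC))
im=cv2.imread("pics/side1.png")[210:370,190:430]
cv2.imwrite("pics/c2.png",cv2.resize(im,None,fx=3.3,fy=3.3,interpolation=cv2.INTER_CUBIC))
E
```

```text
pinF [0.6294 0.0321 0.046 ]
pinN [0.5185 0.0238 0.046 ]
pulley [ 0.4417 -0.1793  0.03  ]
spr [ 0.6018 -0.1517  0.02  ]
stop [0.5675 0.1429 0.028 ]
bolthead [0.3699 0.0471 0.015 ]
boltend [ 0.3817 -0.0567  0.01  ]
bear [0.3755 0.1399 0.013 ]
cap [ 0.7202 -0.0969  0.026 ]
tape [ 0.6635 -0.384   0.06  ]
```

View pics/c1.png

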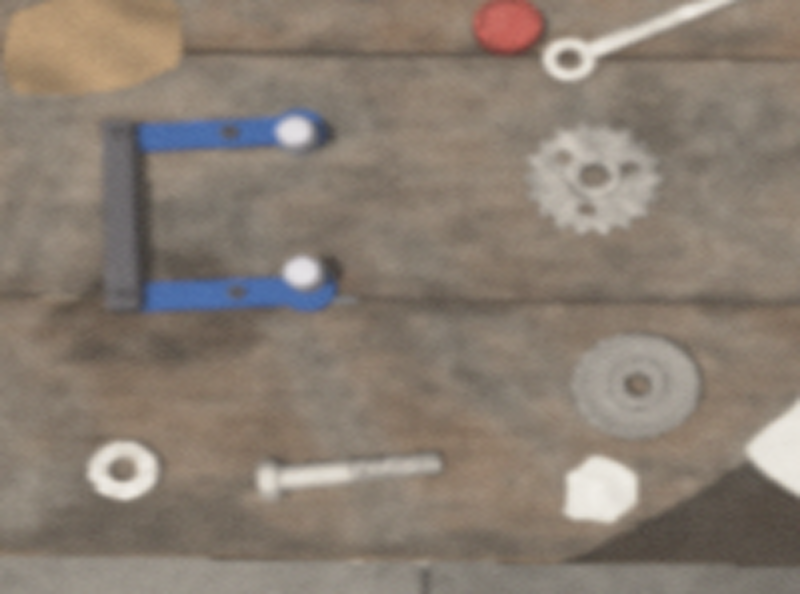

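View pics/c2.png

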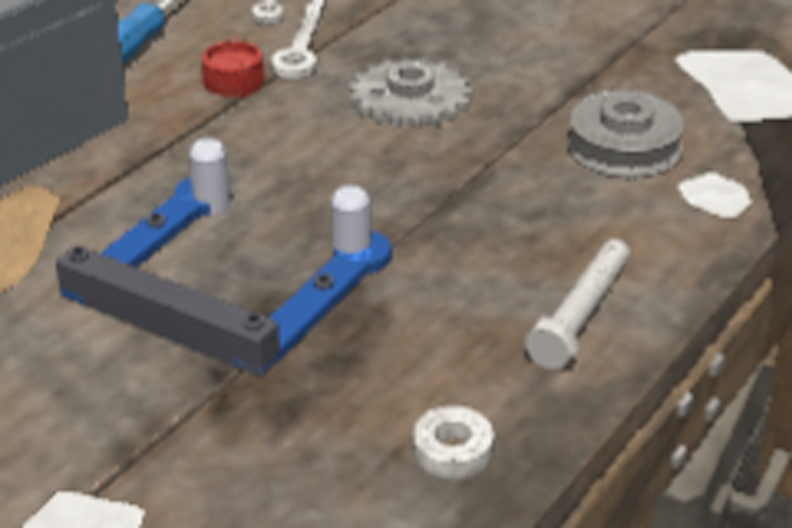

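```bash
cat >> h.py <<'E'
from scipy.spatial.transform import Rotation as R
def rel(xy,z,yaw):
    "shift and turn in tool axes to put TCP at xy,z, pointing down, with push direction (-tool x) at world angle yaw"
    s=sense(); c,d=np.cos(np.radians(yaw)),np.sin(np.radians(yaw))
    T=np.array([[-c,-d,0],[-d,c,0],[0,0,-1]]).T if 0 else np.array([[-c,-d,0],[-d,c,0],[0,0,-1.]])
    A=s["tool_rot"]; t=A.T@(np.r_[xy,z]-s["tool_pos"]); w=R.from_matrix(A.T@T).as_rotvec(degrees=True)
    print("t=%.3f s rel"%s["time_s"],t.round(4),w.round(2)," pos",s["tool_pos"].round(4),"F",s["wrist_force"].round(1))
E
python3 - <<'E'
from h import *
cr=lambda x,y:(190+(x+.5)/4-.5,170+(y+.5)/3.3-.5)
P={k:ray("top",cr(*uv),z) for k,uv,z in [("pinF",(295,131),.046),("pinN",(302,271),.046),("pul",(637,386),.030),("spr",(594,177),.02),("stop1",(139,125),.028),("stop2",(140,305),.028)]}
for k in P: print(k,P[k])
a=P["pinF"]-P["pinN"]; print(np.linalg.norm(a),np.degrees(np.arctan2(a[1],a[0]))+90)
a=P["stop1"]-P["stop2"]; print(np.linalg.norm(a),np.degrees(np.arctan2(a[1],a[0]))+90)
rel([.172,-.653],.30,47); rel([.375,-.25],.25,47)
m=camera_model("wrist"); print(m)
E
```

```text
pinF [0.631  0.0362 0.046 ]
pinN [0.524  0.0285 0.046 ]
pul [ 0.4426 -0.179   0.03  ]
spr [ 0.6036 -0.152   0.02  ]
stop1 [0.6386 0.1375 0.028 ]
stop2 [0.499  0.1307 0.028 ]
0.10727669830862617 94.11605884632098
0.13976551792198239 92.78870767984421
t=0.100 s rel [ 0.0002 -0.0006 -0.0743] [ 9.000e-02  2.000e-02 -3.224e+01]  pos [ 0.172  -0.6523  0.2257] F [0.  0.  0.5]
t=0.100 s rel [-0.2988  0.3373 -0.0238] [ 9.000e-02  2.000e-02 -3.224e+01]  pos [ 0.172  -0.6523  0.2257] F [0.  0.  0.5]
{'camera_matrix': array([[357.09392453,   0.        , 318.47730023],
       [  0.        , 357.09392453, 238.75949997],
       [  0.        ,   0.        ,   1.        ]]), 'distortion': array([-0.07151054,  0.        ,  0.        ,  0.        ,  0.        ]), 'mount': array([[-2.16064789e-04,  9.53088186e-01,  3.02692689e-01,
         8.21756697e-02],
       [ 9.99999426e-01,  5.23589992e-04, -9.34818652e-04,
        -1.13264473e-04],
       [-1.04945148e-03,  3.02692313e-01, -9.53087752e-01,
        -1.57646747e-01],
       [ 0.00000000e+00,  0.00000000e+00,  0.00000000e+00,
         1.00000000e+00]])}
```

Call:
{"op": "send_rows", "data": {
  "motion": "0 0 -0.06 0 0 0; 0 0 -0.075 0 0 -5; -0.04 0.045 -0.075 0 0 -12; -0.08 0.09 -0.075 0 0 -18; -0.12 0.135 -0.075 0 0 -25; -0.16 0.18 -0.06 0 0 -32.2; -0.2 0.225 -0.04 0.09 0 -32.2; -0.24 0.27 -0.02 0.09 0 -32.2; -0.28 0.32 0 0.09 0 -32.2; -0.30 0.337 0.02 0.09 0 -32.2; -0.30 0.337 0.02 0.09 0 -32.2; -0.30 0.337 0.02 0.09 0 -32.2",
  "gripper": 0.03
}}

```text
time_s: 1.6
tool_pos: [0.3763, -0.2505, 0.2068]
tool_rot: [[-0.682, -0.732, 0.001], [-0.732, 0.682, -0.002], [0.001, -0.002, -1.0]]
wrist_force: [0.2, 0.3, 1.0]
opening: 0.0301
finger_force: 0.0
```

```bash
cat >> h.py <<'E'
def wcam():
    s=sense(); m=camera_model("wrist"); T=np.eye(4); T[:3,:3]=s["tool_rot"]; T[:3,3]=s["tool_pos"]; return m,T@m["mount"]
def wray(W,uv,z):
    m,C=W; p=cv2.undistortPoints(np.array([[uv]],float),m["camera_matrix"],m["distortion"])[0,0]
    d=C[:3,:3]@np.array([p[0],-p[1],-1]); e=C[:3,3]; return (e+d*(z-e[2])/d[2]).round(4)
def wproj(W,P):
    m,C=W; q=(np.array(P)-C[:3,3])@C[:3,:3]*[1,-1,-1]
    return cv2.projectPoints(q,np.zeros(3),np.zeros(3),m["camera_matrix"],m["distortion"])[0][:,0]
E
python3 - <<'E'
from h import *
import pickle
W=wcam(); im=snapshot("wrist")[:,:,::-1]; pickle.dump(W,open("w1.pkl","wb"))
cv2.imwrite("pics/w1.png",im)
print(wproj(W,[[.4426,-.179,.032],[.6036,-.152,.02],[.631,.0362,.046],[.524,.0285,.046]]).round())
rel([.375,-.25],.2,47)
E
```

```text
[[319. 307.]
 [236. 397.]
 [326. 506.]
 [386. 463.]]
t=1.650 s rel [0.0002 0.0015 0.007 ] [-0.11 -0.02 -0.04]  pos [ 0.3762 -0.2508  0.207 ] F [-0.8  0.2  0.7]
```

View pics/w1.png

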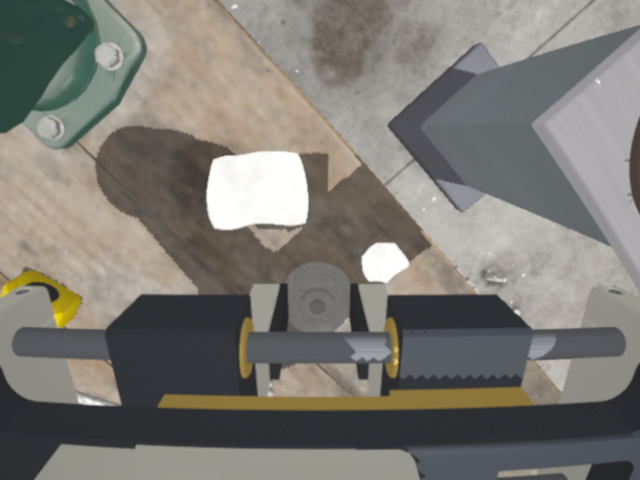

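The wrist picture shows the pulley hub at (318,303) against a prediction of (319,307), so the position agrees to about 2 mm. Next I descend behind it.

Call:
{"op": "send_rows", "data": {
  "motion": "0 0.0015 0.06 -0.1 0 0; 0 0.0015 0.12 -0.1 0 0; 0 0.0015 0.17 -0.1 0 0; 0 0.0015 0.197 -0.1 0 0; 0 0.0015 0.197 -0.1 0 0; -0.025 0.0012 0.198 -0.1 0 0; -0.045 0.001 0.198 -0.1 0 0; -0.055 0.001 0.198 -0.1 0 0; -0.065 0.001 0.198 -0.1 0 0; -0.075 0.001 0.198 -0.1 0 0; -0.085 0.001 0.198 -0.1 0 0; -0.09 0.001 0.198 -0.1 0 0"
}}

```text
time_s: 3.15
tool_pos: [0.4359, -0.1844, 0.0092]
tool_rot: [[-0.682, -0.731, -0.003], [-0.731, 0.682, -0.001], [0.002, 0.001, -1.0]]
wrist_force: [-4.7, -5.5, 7.4]
opening: 0.03
finger_force: 4.3
```

Run:
```python
from h import *
im=cv2.resize(snapshot("top")[180:340,250:450,::-1],None,fx=4,fy=3.6,interpolation=cv2.INTER_CUBIC); cv2.imwrite("pics/t2.png",im)
d=np.array([.681,.732]); rel(np.array([.5818,-.0294])-.046*d,.008,47)
print(sense()["wrist_force"])
```

```text
t=3.200 s rel [-0.1664 -0.0009  0.0009] [ 0.07 -0.11 -0.01]  pos [ 0.4363 -0.1842  0.0092] F [-2.6 -1.8  5. ]
[-2.61310847 -1.84415151  5.04057928]
```

View pics/t2.png

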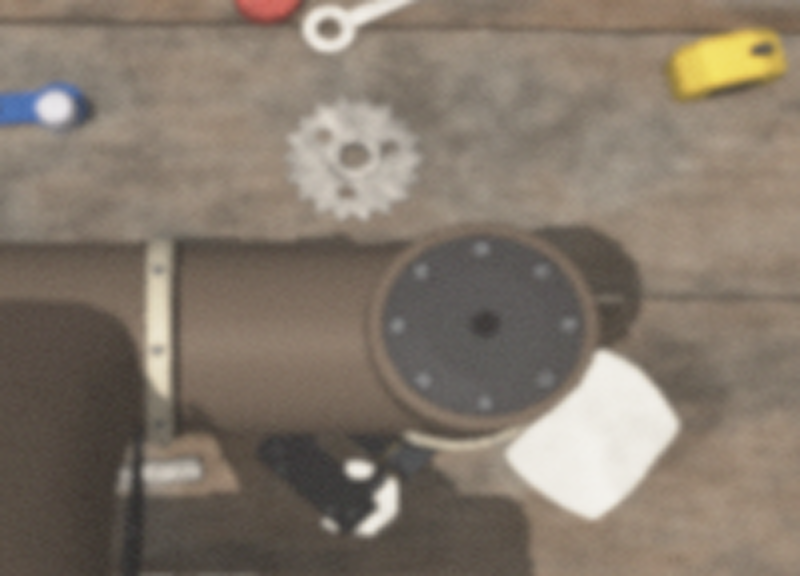

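The arm hides the pulley in the top view, but the sprocket hasn't moved. I measure about 7 N horizontal force and -5 N along the push, so I have contact and keep pushing.

Call:
{"op": "send_rows", "data": {
  "motion": "-0.012 0 0 0 0 0; -0.026 0 0 0 0 0; -0.04 0 0 0 0 0; -0.054 0 0 0 0 0; -0.068 0 0 0 0 0; -0.082 0 0 0 0 0; -0.096 0 0 0 0 0; -0.11 0 0 0 0 0; -0.124 -0.001 0 0 0 0; -0.138 -0.001 0 0 0 0; -0.152 -0.001 0 0 0 0; -0.16 -0.001 0 0 0 0"
}}

```text
time_s: 4.7
tool_pos: [0.5458, -0.0683, 0.009]
tool_rot: [[-0.682, -0.731, -0.003], [-0.731, 0.682, -0.001], [0.003, 0.001, -1.0]]
wrist_force: [-5.3, -6.7, 8.3]
opening: 0.0302
finger_force: 4.5
```

Run:
```python
from h import *
d=np.array([.681,.732]); rel(np.array([.5818,-.0294])-.046*d,.008,47)
print(sense()["wrist_force"])
```

```text
t=4.700 s rel [-0.007   0.0002  0.001 ] [ 0.08 -0.16 -0.02]  pos [ 0.5458 -0.0683  0.009 ] F [-5.3 -6.7  8.3]
[-5.26719024 -6.67644051  8.32682542]
```

Call:
{"op": "send_rows", "data": {
  "motion": "-0.008 0.002 0 0 0 0; -0.013 0.004 0 0 0 0; -0.015 0.005 0 0 0 0; -0.015 0.005 0 0 0 0; 0.01 0.005 0 0 0 0; 0.05 0.005 0 0 0 0; 0.07 0.005 -0.06 0 0 0; 0.10 0.005 -0.12 0 0 0; 0.16 0.005 -0.17 0 0 0; 0.2 -0.04 -0.19 0 0 0; 0.24 -0.09 -0.19 0 0 0; 0.27 -0.14 -0.19 0 0 0"
}}

```text
time_s: 6.2
tool_pos: [0.4615, -0.3512, 0.1996]
tool_rot: [[-0.682, -0.731, 0.003], [-0.731, 0.682, -0.0], [-0.002, -0.002, -1.0]]
wrist_force: [1.1, 0.2, -0.0]
opening: 0.0302
finger_force: 0.0
```

Call:
{"op": "send_rows", "data": {
  "motion": "0.02 -0.06 0 0 0 0; 0.03 -0.1 0 0 0 0; 0.03 -0.1 0 0 0 0"
}}

```text
time_s: 6.58
tool_pos: [0.5144, -0.4416, 0.1961]
tool_rot: [[-0.684, -0.729, -0.002], [-0.729, 0.684, 0.001], [0.001, 0.002, -1.0]]
wrist_force: [-0.2, 1.2, -1.5]
opening: 0.0299
finger_force: 0.0
```

Run:
```python
from h import *
t=snapshot("top")[:,:,::-1]; s=snapshot("side")[:,:,::-1]
a=cv2.resize(t[190:290,190:390],None,fx=4,fy=4,interpolation=cv2.INTER_CUBIC)
b=cv2.resize(s[230:330,190:390],None,fx=2,fy=2,interpolation=cv2.INTER_CUBIC)
c=np.zeros((600,800,3),np.uint8); c[:400]=a; c[400:,:400]=b; c[400:,400:]=cv2.resize(t,None,fx=.625,fy=.625)[100:300,:] if 0 else cv2.resize(t,(267,200)).repeat(2,1)[:,:400]
cv2.imwrite("pics/t3.png",c); cv2.imwrite("pics/full3.png",t); print(sense()["tool_pos"])
```

```text
[ 0.51377111 -0.43940041  0.19721059]
```

View pics/t3.png

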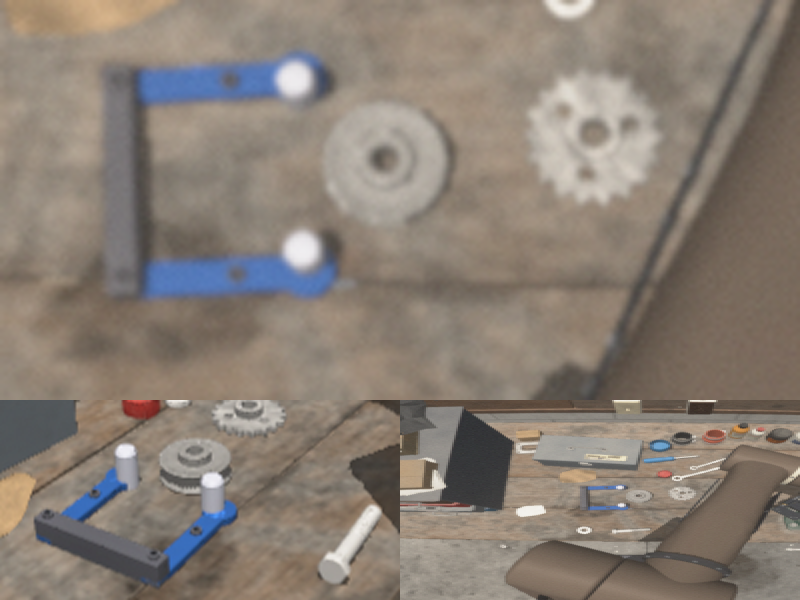

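The picture shows the pulley centre at (387,161), in line with the mouth. The pin tops are at (294,79) and (302,250), and the sprocket at (594,137) hasn't moved.

Run:
```python
from h import *
im=cv2.imread("pics/full3.png"); g=im.min(2)
def blob(u,v,r):
    w=np.clip(g[v-r:v+r+1,u-r:u+r+1].astype(float)-150,0,None); y,x=np.mgrid[v-r:v+r+1,u-r:u+r+1]; return (w*x).sum()/w.sum(),(w*y).sum()/w.sum()
cr=lambda x,y:(190+(x+.5)/4-.5,190+(y+.5)/4-.5)
f,n=blob(263,209,6),blob(265,252,6); print(f,n,cr(294,79),cr(302,250))
F,N=ray("top",f,.046)[:2],ray("top",n,.046)[:2]; a=F-N; print(F,N,np.linalg.norm(a))
s1,s2=ray("top",cr(138,70),.028)[:2],ray("top",cr(139,292),.028)[:2]; print("stop",s1,s2,np.linalg.norm(s1-s2))
mid=(F+N)/2; yaws=[np.degrees(np.arctan2(v[1],v[0]))+o for v,o in((a,90),(s1-s2,90),((s1+s2)/2-mid,0))]; print(mid,yaws)
p=ray("top",cr(387,161),.031)[:2]; yaw=np.mean(yaws); d=np.radians(yaw); X=np.array([np.cos(d),np.sin(d)]); Y=np.array([-X[1],X[0]])
print("pulley",p,"gauge frame",(p-mid)@X,(p-mid)@Y)
q=ray("top",cr(594,137),.02)[:2]; print("spr",q,(q-mid)@X,(q-mid)@Y)
```

```text
(np.float64(263.046828543112), np.float64(209.41575817641228)) (np.float64(264.86306588973554), np.float64(251.88166741371583)) (263.125, 209.375) (265.125, 252.125)
[0.6308 0.037 ] [0.5237 0.0292] 0.10738365797457261
stop [0.6397 0.1382] [0.4977 0.1313] 0.14216754200590237
[0.57725 0.0331 ] [np.float64(94.16544763129986), np.float64(92.78190258561149), np.float64(94.80795396303051)]
pulley [ 0.5825 -0.0218] gauge frame -0.05513042817412713 -0.0014860650515401519
spr [ 0.6021 -0.152 ] -0.1863654565573519 -0.012142862190182955
```

Run:
```python
from h import *
rel([.5861,-.0796],.15,94)
```

```text
t=6.675 s rel [-0.3121  0.1929  0.0475] [ 1.00e-01  3.00e-02 -4.71e+01]  pos [ 0.5138 -0.4394  0.1972] F [0.4 0.1 0.5]
```

Call:
{"op": "send_rows", "data": {
  "motion": "-0.04 0.025 0 0 0 -6; -0.08 0.05 0 0 0 -12; -0.12 0.075 0 0 0 -18; -0.16 0.1 0 0 0 -24; -0.2 0.125 0 0 0 -30; -0.24 0.15 0 0 0 -36; -0.28 0.175 0.02 0 0 -42; -0.312 0.193 0.0475 0.1 0 -47.1; -0.312 0.193 0.0475 0.1 0 -47.1; -0.312 0.193 0.0475 0.1 0 -47.1; -0.312 0.193 0.0475 0.1 0 -47.1"
}}

```text
time_s: 8.05
tool_pos: [0.5867, -0.0801, 0.1518]
tool_rot: [[0.07, -0.998, 0.003], [-0.998, -0.07, -0.0], [0.001, -0.003, -1.0]]
wrist_force: [0.7, -1.1, 0.6]
opening: 0.0301
finger_force: 0.0
```

Run:
```python
from h import *
rel([.5861,-.0796],.009,94)
```

```text
t=8.050 s rel [-0.0007  0.001   0.1428] [-0.16 -0.04  0.02]  pos [ 0.5867 -0.0801  0.1518] F [ 0.7 -1.1  0.6]
```

Call:
{"op": "send_rows", "data": {
  "motion": "-0.0007 0.001 0.05 -0.1 0 0; -0.0007 0.001 0.1 -0.1 0 0; -0.0007 0.001 0.13 -0.1 0 0; -0.0007 0.001 0.143 -0.1 0 0; -0.0007 0.001 0.143 -0.1 0 0; -0.0007 0.001 0.143 -0.1 0 0"
}}

```text
time_s: 8.8
tool_pos: [0.587, -0.0791, 0.0092]
tool_rot: [[0.071, -0.997, 0.002], [-0.997, -0.071, -0.001], [0.001, -0.002, -1.0]]
wrist_force: [0.1, -0.1, 0.7]
opening: 0.0303
finger_force: 0.0
```

```bash
cat >> h.py <<'E'
def gf():
    s=sense(); mid=np.array([.57725,.0331]); d=np.radians(94); X=np.array([np.cos(d),np.sin(d)]); Y=np.array([-X[1],X[0]])
    p=s["tool_pos"]; v=p[:2]-mid; f=s["wrist_force"][:2]; print("t",s["time_s"],"TCP d %.4f lat %.4f z %.4f"%(v@X,v@Y,p[2]),"F",f@X,f@Y,s["wrist_force"][2])
E
python3 -c "
from h import *
gf()"
```

```text
t 8.8 TCP d -0.1126 lat -0.0019 z 0.0092 F -0.0555289005005597 -0.07127356754779483 0.6566595942233233
```

Call:
{"op": "send_rows", "data": {
  "motion": "-0.008 0.0005 0 0 0 0; -0.013 0.0005 0 0 0 0; -0.018 0.001 0 0 0 0; -0.023 0.001 0 0 0 0; -0.028 0.001 0 0 0 0; -0.033 0.0015 0 0 0 0; -0.038 0.0015 0 0 0 0; -0.043 0.002 0 0 0 0; -0.048 0.002 0 0 0 0; -0.053 0.002 0 0 0 0; -0.058 0.002 0 0 0 0; -0.063 0.002 0 0 0 0"
}}

```text
time_s: 10.3
tool_pos: [0.5796, -0.0166, 0.0084]
tool_rot: [[0.071, -0.997, -0.0], [-0.997, -0.071, -0.002], [0.002, 0.0, -1.0]]
wrist_force: [0.8, -7.9, 5.2]
opening: 0.0301
finger_force: 3.4
```

```bash
python3 -c "
from h import *
gf()
s=snapshot('side')[225:325,200:360,::-1]; cv2.imwrite('pics/s4.png',cv2.resize(s,None,fx=5,fy=5,interpolation=cv2.INTER_CUBIC))"
```

```text
t 10.3 TCP d -0.0498 lat 0.0012 z 0.0084 F -7.919680265385449 -0.21353724816505593 5.2436272629422165
```

View pics/s4.png

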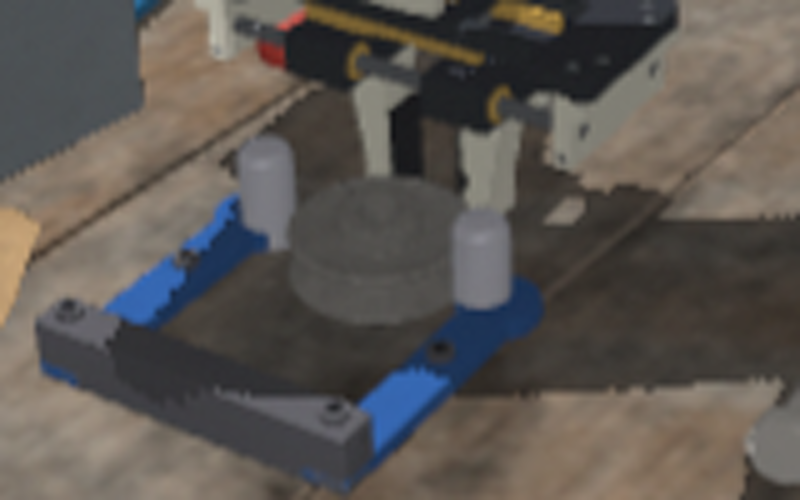

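The pulley, at (375,250), is entering between the pins at (267,195) and (482,260), and the side force is small. I continue.

Call:
{"op": "send_rows", "data": {
  "motion": "-0.005 -0.0005 0 0 0 0; -0.01 -0.001 0 0 0 0; -0.015 -0.001 0 0 0 0; -0.02 -0.001 0 0 0 0; -0.025 -0.001 0 0 0 0; -0.03 -0.001 0 0 0 0; -0.035 -0.001 0 0 0 0; -0.04 -0.001 0 0 0 0; -0.045 -0.001 0 0 0 0; -0.05 -0.001 0 0 0 0; -0.055 -0.001 0 0 0 0; -0.06 -0.001 0 0 0 0"
}}

```text
time_s: 11.85
tool_pos: [0.5761, 0.0431, 0.0082]
tool_rot: [[0.071, -0.997, -0.001], [-0.997, -0.071, -0.002], [0.002, 0.001, -1.0]]
wrist_force: [0.2, -7.6, 5.8]
opening: 0.0299
finger_force: 3.8
```

```bash
python3 -c "
from h import *
gf()"
```

```text
t 11.85 TCP d 0.0100 lat 0.0005 z 0.0082 F -7.621884457508982 0.3089044573792634 5.824172310170347
```

Now the last centimetre, in small steps until the force rises.

Call:
{"op": "send_rows", "data": {
  "motion": "-0.003 0 0 0 0 0; -0.006 0 0 0 0 0; -0.008 0 0 0 0 0; -0.009 0 0 0 0 0; -0.01 0 0 0 0 0"
}}

```text
time_s: 12.48
tool_pos: [0.5753, 0.0524, 0.0082]
tool_rot: [[0.072, -0.997, -0.001], [-0.997, -0.072, -0.003], [0.003, 0.001, -1.0]]
wrist_force: [2.5, -14.3, 6.4]
opening: 0.03
finger_force: 7.0
```

Call:
{"op": "send_rows", "data": {
  "motion": "-0.0007 0 0 0 0 0; -0.0014 0 0 0 0 0"
}}

```text
time_s: 12.72
tool_pos: [0.5752, 0.0526, 0.0082]
tool_rot: [[0.071, -0.997, -0.001], [-0.997, -0.071, -0.004], [0.004, 0.002, -1.0]]
wrist_force: [3.3, -19.9, 5.5]
opening: 0.0303
finger_force: 9.8
```

The force rose from 8 to 20 N with no further advance, at TCP d ≈ 0.0196 where 0.020 was expected, so the pulley is seated. I back off and lift.

Call:
{"op": "send_rows", "data": {
  "motion": "0.003 0 0 0 0 0; 0.01 0 0 0 0 0; 0.025 0 0 0 0 0; 0.03 0 -0.03 0 0 0; 0.03 0 -0.08 0 0 0; 0.03 0 -0.13 0 0 0; 0.05 0 -0.18 0 0 0; 0.10 0 -0.2 0 0 0; 0.16 0 -0.2 0 0 0; 0.22 0 -0.2 0 0 0; 0.28 0 -0.2 0 0 0; 0.34 0 -0.2 0 0 0"
}}

```text
time_s: 14.22
tool_pos: [0.5992, -0.2863, 0.2077]
tool_rot: [[0.071, -0.997, -0.001], [-0.997, -0.071, -0.0], [0.0, 0.001, -1.0]]
wrist_force: [0.8, 1.1, -0.6]
opening: 0.03
finger_force: 0.0
```

Call:
{"op": "send_rows", "data": {
  "motion": "0.06 0 0 0 0 0; 0.12 0 0 0 0 0; 0.15 0 0 0 0 0; 0.15 0 0 0 0 0; 0.15 0 0 0 0 0"
}}

```text
time_s: 14.85
tool_pos: [0.6097, -0.4335, 0.2074]
tool_rot: [[0.071, -0.998, -0.001], [-0.998, -0.071, -0.0], [0.0, 0.001, -1.0]]
wrist_force: [-0.2, 0.6, 0.3]
opening: 0.03
finger_force: 0.0
```

Run:
```python
from h import *
t=snapshot("top")[:,:,::-1]; s=snapshot("side")[:,:,::-1]
a=cv2.resize(t[190:265,200:350],None,fx=5.33,fy=5.33,interpolation=cv2.INTER_CUBIC)[:400,:799]
b=cv2.resize(s[230:310,200:360],(400,200),interpolation=cv2.INTER_CUBIC)
c=np.zeros((600,800,3),np.uint8); c[:a.shape[0],:a.shape[1]]=a; c[400:,:400]=b; c[400:,400:667]=cv2.resize(t,(267,200))
cv2.imwrite("pics/t5.png",c); gf(); print(sense()["dq"])
```

```text
t 14.95 TCP d -0.4670 lat -0.0004 z 0.2082 F -0.06379360238152879 0.3155063190902526 0.09800988730769623
[ 0.4212575  -0.34885997  0.12003584  0.07476997 -0.12191438  0.01335369]
```

View pics/t5.png

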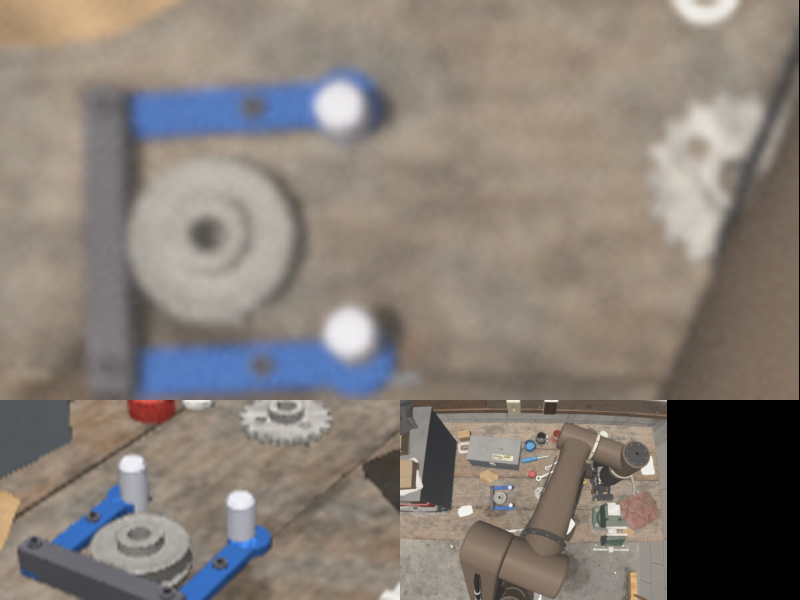

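The pulley, at (213,240), rests against the stop bar between the rails. The sprocket is in place and the arm is clear.

```bash
python3 -c "
from cell import *
print(close_job())"
```

```text
the job is handed in; nothing more can be done
None
```

The pulley went through the go-gauge pins with almost no side force and now rests against the stop bar; the sprocket wasn't moved, the arm is clear of everything, and I handed the job in at about 15 s (no verdict was returned).

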